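# Close the card tray's spring-pin end wall up to the pack

### The job

The movable end wall of the card tray is locked one hole too far out. Press its spring button pin down flush, slide the blue sleeve with its end wall towards the card pack until the pin pops up by itself in the next hole, and leave it locked there with the pack lying in the tray between the two end walls. Leave the stamp, the glue stick and the ink tin standing where they are.

Things in the scene. Friction and masses are not known exactly. Their poses are not given: they have to be found in the camera images.
- card_tray: Plywood tray fixed to the table, 170 mm (its x) by 300 mm (its y), bed 10 mm above the table; origin on the table under its middle. Along its near side (x = -65 mm) a 16 mm square aluminium rail runs along the tray's y between black blocks 35 mm high; a blue sleeve slides on it. One wooden end wall is fixed: its inner face is at y = -135 mm, its top 57 mm high.
- pin_top (a point): Top of the brass spring button pin: a domed pin 12 mm across in the fixed rail (tray x = -65 mm, y = 0), moving only up and down. It stands through a hole of the sleeve, its top 40 mm above the table, 7 mm above the sleeve's flat top. Axes as the tray's.
- lock_pin (a joint): How far the pin is pressed down, m: 0 fully up, locking the sleeve; 0.007 dome flush with the sleeve's top; 0.0095 wholly beneath its top wall; 0.011 at most. Spring: 3 N at first, 5 N at flush. Once flush, pushing the sleeve sideways makes the hole's edge ride over the dome and carry it under the wall; it then needs no pressing and springs up when a hole comes over it.
- end_wall (a joint): Slide of the sleeve with tab and end wall, m: 0 (within 1.5 mm) with the first hole over the pin; grows as it moves along the tray's -y, towards the pack and the fixed end wall; 0.050 with the second hole over the pin; end stop at 0.068. Friction about 1 N, plus the pin's under the wall. The holes leave the pin 1.5 mm to either side.
- tab_face (a point): Middle of the flat +y face of the white thumb tab on the sleeve (push here to close the end wall), 41 mm above the table. The tab is 22 mm wide (x), 8 mm thick (y), from the sleeve's top to 50 mm above the table. This face is 15 mm from the first hole's centre, on its -y side, so that a shut gripper's tip on the pin is close beside it. Moves with the sleeve.
- second_hole (a point): Centre of the sleeve's second hole, level with the sleeve's top, 50 mm from the first on its +y side. Moves with the sleeve.
- card_pack: Loose flat pack of note cards, 106 (x) x 145 (y) x 19 mm, lying on the tray's bed between the end walls, about square to them; origin at the centre of its underside. The moving end wall may push it along; with the sleeve at 0.050 the walls stand 151 mm apart.
- stamp: Loose wooden rubber stamp with turned handle, 35x50x74 mm, standing beside the tray; origin at the centre of its underside.
- glue_stick_loose: Loose glue stick, white with orange cap, 27 mm across, 96 mm tall, standing beside the tray; origin at the centre of its underside.
- tin: Loose round ink tin, 62 mm across, 20 mm tall, lying behind the tray; origin at the centre of its underside.
- sleeve_top (a point): Middle of the flat top of the blue square sleeve, 33 mm above the table. The sleeve is 22 mm wide (x) and 130 mm long (y); its top wall is 2.5 mm thick with two holes 15 mm long, and carries a white thumb tab. Moves with the sleeve. Axes as the tray's.
- wall_face (a point): Middle of the inner face (towards the pack, -y) of the movable wooden end wall, which is fixed to the sleeve and reaches 114 mm across the bed; 8 mm thick, its top 57 mm above the table. Moves with the sleeve.
Not all that is in view belongs to the job. What is shaped like the card_pack but green or orange is not meant.

How it is judged:
By the outcome, as a careful person would: the job done as asked, in the order asked, and still so for the second after the job is handed in, with the robot touching nothing.
It also fails if it takes over 35 s, if anything falls off the work surface, if the arm or the gripper's body presses on something with over 40 N, if the wrist force passes 120 N, or if a joint passes its speed limit or range.

### The arm

A 7-joint arm with a two-finger parallel gripper is mounted at the origin on a cart in front of the work surface, level with it; the furniture and walls round the work are solid. World frame = base frame: x ahead of the robot, y to its left, z up, the work surface at z = 0. Lengths are in m, angles in rad, forces in N, time in s.
With the tool pointing down it reaches from about 0.425 to 0.95 m from the base axis. Payload 4.7 kg.
Tool frame: the origin (TCP) lies at the very end of the fingers, on their centre line; the grasp point (between the pads) lies 19 mm behind it; z points along the fingers, y is the direction in which the jaws open and shut (so a half turn about z gives the same grasp; the last joint's range is limited). The gripper opens to 85 mm and grips with 20 to 120 N. Pads are 22 mm wide; open, the fingers measure 114 mm over their backs; the gripper's body (76 mm by 85 mm) begins 54 mm behind the grasp point. The pads swing forward as they close: fully open they stand 13 mm farther back than shut.
Start: joints at [1.162, 0.469, -0.049, 1.532, 0.024, 1.141, -0.082], TCP at [0.25, -0.627, 0.231] pointing down, gripper open.
Joint ranges: [-2.59, 2.59], [-0.33, 1.99], [-1.39, 1.29], [0.1, 2.45], [-1.04, 4.18], [0.21, 1.99], [-2.66, 2.66]. Speed limits (rad/s): [2.57, 2.57, 3.14, 3.14, 3.14, 3.14, 3.14].

### API

Orientations are given as a unit quaternion [w, x, y, z].
In Python, from bench import status, imaging, ticket, trace gives the robot as it stands.
- The arm moves only by the tool servo_tool, never from a script. Its argument "rows" is a list of rows, each a list of 2 entries, a list of its own where there are three numbers: the shift along the tool's x, y, z in units of 0.4 m (1.0 is 0.4 m), then the turn, a rotation vector about the tool's x, y, z in units of 360 degrees (1.0 is 360 degrees). A call has 1 to 20 rows; each row shifts and turns the commanded pose from where the row before left it, along the tool's axes as they then stand; what a row does not reach is not made up. A row lasts 1/8 s, in which the tool goes at most 62.5 mm and 10.7 degrees, less where a joint would pass 70% of its speed; a pose out of reach is approached as far as the arm can. A call with a number of a shift or a turn outside -1 to 1 is refused whole. A call with a gripper value outside its range is refused whole. "hand" is the opening in per cent of the stroke, from 0 (shut) to 100 (fully open), set as the call begins (left out, the last holds). The fingers move at their own pace and stop on an object; the grip force is fixed at half the most. Time passes only in rows, so rows that do not move let the fingers close. It gives the time, the measured TCP pose, the force and the opening at its end, in the units of the state.
- status.read_state(): the state, without advancing time (a new reading comes with each control period).
- imaging.get_image(name): name is "scene" or "top" or "wrist"; returns the picture (420x560x3 uint8, blue, green, red); there is no depth.
- imaging.camera_params(name): a dict with "fx", "fy", "cx", "cy" (pixels), "rvec" (rotation vector, rad) and "tvec" (3), from world to camera coordinates, as OpenCV has them. Camera axes: x right, y down, z forward; pixel columns grow to the right and rows downward; lengths in m; the calibration is good to about 2 mm. A picture is of the moment at which its call begins: read the wrist's pose just before it. camera_params takes no time and is no camera call; for the wrist camera it gives the pose at the moment of the call.
- ticket.finish_job(): hands the job in, once; it reports no verdict.
Trained networks look in the newest picture that a camera, given by its name, has taken for a name from the list of things; names that differ only in an ending like _2 or _b are one class to them, and where a whole thing is asked for, a point or a joint stands for the part that bears it (a point fixed in the world has none). Each returns a list of dicts, best first, with "p" (0 to 1); they miss things now and then, are a little off and sometimes report something else, mostly with a low value. They report only what shows in the picture. A call takes as long as a camera call. They do not tell look-alikes from the thing itself.
- trace(query, camera): "mask" (420x560 bool, what is visible of it) and "rect" ([left, top, right, bottom] in pixels, round what is visible of it).
The state is a dict: "clock": time; "qpos": joint angles; "dq": joint speeds; "tau": joint torques, N m; "tcp_pos": TCP position; "orientation": TCP orientation; "ft_force": force on the tool from outside, world axes, zero at the start; "wrist_torque": the same for the moment, N m; "finger_gap": finger opening in m.
Only numpy, scipy, OpenCV 4.12 (cv2) and the standard library are available. Lean on these libraries where they do the work, as an engineer would, in place of code of your own. Each camera call takes 0.05 s, during which the arm holds its last target.

## Working session

There is one attempt and no reset: what is moved stays moved. The work goes in short steps, Python scripts to look and compute and a tool call to move; the robot and the scene stay as the last step left them, time stands still between calls to the robot, and variables do not carry over. Pictures are saved under pics/ and viewed, and the job is handed in when it is done.

Besides the shell and the picture viewer there is one more tool, called after "Emit:" as name(argument=value, ...), one argument or row to a line, values as JSON. servo_tool: Moves the arm, as the interface text tells. Shifts and turns lie within -1 to 1; 1 stands for 0.4 m of shift or 360 degrees of turn. Its arguments: {"type":"object","properties":{"rows":{"type":"array","items":{"type":"array"}},"hand":{"type":"number"}},"required":["rows"]}

```bash
mkdir -p pics; ls; python3 - <<'E'
from bench import status, imaging, ticket, trace
import cv2,json
s=status.read_state();print(s)
for n in ["scene","top"]:
    im=imaging.get_image(n);cv2.imwrite(f"pics/{n}0.png",im)
    print(n,imaging.camera_params(n))
E
```

```text
pics
{'clock': 0.0, 'qpos': array([ 1.16207364,  0.46945724, -0.04862584,  1.53373271,  0.02409885,
        1.14100982, -0.08227822]), 'dq': array([-0.00058094, -0.0001959 ,  0.00047985,  0.00028659,  0.00037068,
        0.00054851,  0.00091059]), 'tau': array([ 7.31540626e-05, -5.10324347e+01, -4.64500242e-02, -2.37719733e+01,
        1.07023545e-02,  7.54100096e-03,  5.88167254e-06]), 'tcp_pos': array([ 0.25006065, -0.62631705,  0.23023446]), 'orientation': array([-9.86289325e-04,  9.82012795e-01,  1.88811676e-01, -2.20791788e-04]), 'ft_force': array([-0.3187395 , -0.89564545,  0.33540677]), 'wrist_torque': array([ 0.02964468,  0.00651553, -0.01408001]), 'finger_gap': 0.08550320553185382}
scene {'fx': 396.587700562471, 'fy': 396.587700562471, 'cx': 277.660251779545, 'cy': 212.33428822123454, 'rvec': array([ 0.66543924, -2.61476891,  1.15285194]), 'tvec': array([0.48520256, 0.21497197, 0.70226096])}
top {'fx': 546.1817620886678, 'fy': 546.1817620886678, 'cx': 276.9819448995779, 'cy': 200.54371396060657, 'rvec': array([ 2.13079072, -2.14085494,  0.15092334]), 'tvec': array([0.03830891, 0.53341792, 1.24622206])}
```

View pics/scene0.png

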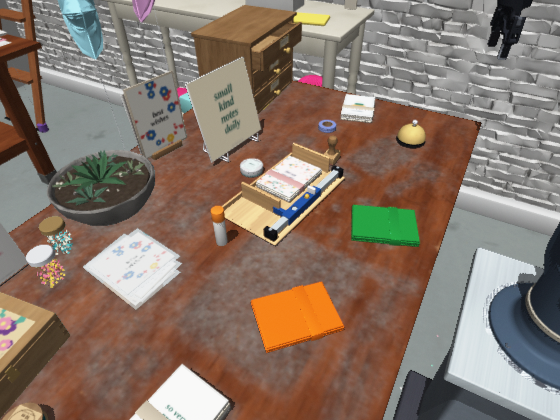

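View pics/top0.png

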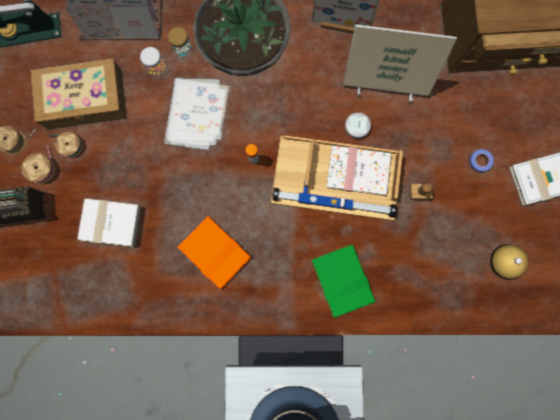

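The top view shows the tray near (338,178), with the rail on its near side, the sleeve with the white tab near (313,202), the movable wall at column 312 and the fixed wall at 400. I'll zoom in and localise.

```bash
cat > h.py <<'E'
import numpy as np,cv2
from bench import imaging
def cam(n):
    p=imaging.camera_params(n);K=np.array([[p['fx'],0,p['cx']],[0,p['fy'],p['cy']],[0,0,1]])
    return K,cv2.Rodrigues(np.array(p['rvec']))[0],np.array(p['tvec']),p
def back(n,uv,z,c=None):
    K,R,t,_=c or cam(n)
    d=R.T@np.linalg.solve(K,np.array([uv[0],uv[1],1.]));o=-R.T@t
    return o+d*(z-o[2])/d[2]
def proj(n,P,c=None):
    K,R,t,_=c or cam(n)
    q=(K@(R@np.atleast_2d(P).T+t[:,None]));return (q[:2]/q[2]).T
E
python3 - <<'E'
from h import *
from bench import trace
im=cv2.imread('pics/top0.png')
cv2.imwrite('pics/topz.png',cv2.resize(im[110:240,230:450],None,fx=3.6,fy=3.6,interpolation=cv2.INTER_CUBIC))
ims=cv2.imread('pics/scene0.png')
cv2.imwrite('pics/scz.png',cv2.resize(ims[120:260,190:370],None,fx=4.2,fy=4.2,interpolation=cv2.INTER_CUBIC))
for q,z in [("card_tray",0.01),("sleeve_top",.033),("tab_face",.05),("pin_top",.04),("card_pack",.029),("stamp",.03),("glue_stick_loose",.05),("tin",.02)]:
    for d in trace(q,"top")[:3]:
        ys,xs=np.nonzero(d['mask']); r=cv2.minAreaRect(np.c_[xs,ys].astype(np.float32))
        print(q,round(d['p'],2),d['rect'],r,back("top",(xs.mean(),ys.mean()),z).round(4))
E
```

```text
card_tray 0.61 [267.3, 134.0, 402.9, 220.3] ((336.06646728515625, 177.13272094726562), (126.01847076416016, 70.61946868896484), 7.561428546905518) [ 0.588  -0.0865  0.01  ]
sleeve_top 0.88 [297.8, 137.8, 351.4, 208.0] ((330.69512939453125, 176.256103515625), (52.87118148803711, 61.11265563964844), 12.094757080078125) [ 0.5463 -0.0776  0.033 ]
tab_face 0.6 [298.7, 141.1, 356.3, 208.8] ((330.2247314453125, 176.8595428466797), (54.640865325927734, 63.63524627685547), 12.994616508483887) [ 0.5532 -0.0636  0.05  ]
card_pack 0.7 [313.7, 245.3, 373.5, 317.0] ((342.018798828125, 280.54827880859375), (63.686988830566406, 45.82356262207031), 68.74949645996094) [ 0.3467 -0.1155  0.029 ]
card_pack 0.66 [326.0, 146.9, 393.0, 195.2] ((357.98724365234375, 169.96107482910156), (61.88016891479492, 44.84389114379883), 8.426968574523926) [ 0.6076 -0.1592  0.029 ]
card_pack 0.62 [182.7, 217.9, 250.0, 287.4] ((213.75, 252.25), (60.81117630004883, 44.547725677490234), 45.0) [0.4135 0.185  0.029 ]
stamp 0.89 [410.9, 182.3, 433.0, 201.0] ((420.0, 191.0), (16.0, 22.0), 90.0) [ 0.5561 -0.3047  0.03  ]
tin 0.93 [343.3, 112.1, 368.9, 137.9] ((356.7500305175781, 124.25), (24.041629791259766, 24.748737335205078), 45.0) [ 0.724  -0.1594  0.02  ]
```

```bash
sleep 0
```

```text
(no output)
```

View pics/topz.png

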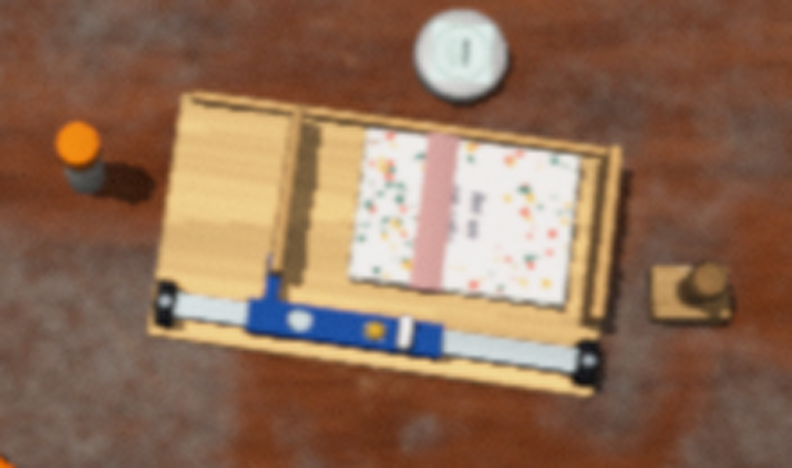

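View pics/scz.png

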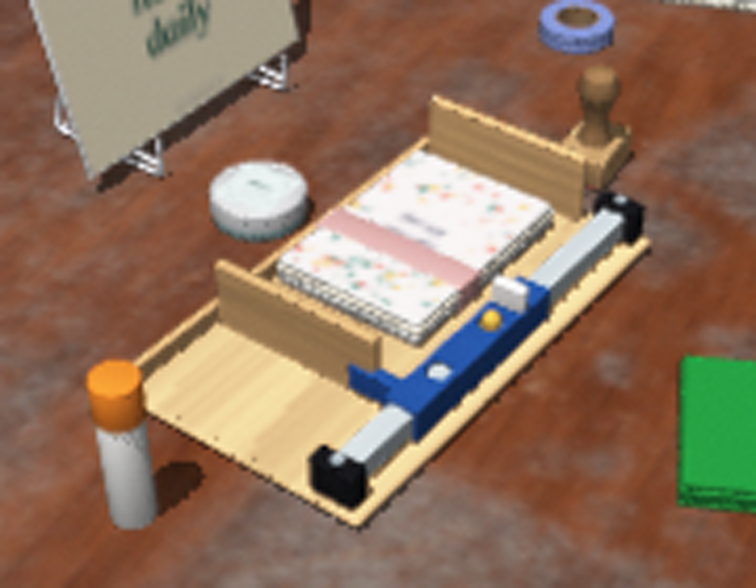

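```bash
cat > fit.py <<'E'
from h import *
from scipy.optimize import least_squares
T=lambda p:((p[0]+.5)/3.6-.5+230,(p[1]+.5)/3.6-.5+110)
S=lambda p:((p[0]+.5)/4.2-.5+190,(p[1]+.5)/4.2-.5+120)
obs=[("top",(-85,150,10),T((148,333))),("top",(-85,-150,10),T((593,393))),("top",(-65,0,39),T((374,330))),("top",(-65,50,33),T((300,321))),
("scene",(-85,150,10),S((358,527))),("scene",(-85,-150,10),S((650,243))),("scene",(-65,0,38),S((491,319))),("scene",(-65,50,33),S((440,372)))]
C={n:cam(n) for n in("top","scene")}
def W(p,P):
    P=np.array(P)/1000.;c,s=np.cos(p[2]),np.sin(p[2]);return np.array([p[0]+c*P[0]-s*P[1],p[1]+s*P[0]+c*P[1],P[2]])
f=lambda p:np.concatenate([proj(n,W(p,P),C[n])[0]-uv for n,P,uv in obs])
r=least_squares(f,[.59,-.085,-.1],loss='soft_l1')
if __name__=="__main__":
    print(r.x,np.degrees(r.x[2]));print(f(r.x).reshape(-1,2).round(1))
    print("pin",W(r.x,(-65,0,40)),"per-cam pin",back("top",obs[2][2],.039),back("scene",obs[6][2],.038))
    print("fixed wall top near/far in tray, check", back("top",T((612,150)),.057))
    for n in C: print(n,"cam pos",-C[n][1].T@C[n][2])
    np.save('tray.npy',r.x)
E
python3 fit.py
```

```text
[ 0.5952914  -0.10750607 -0.13881942] -7.953766965113209
[[-0.6  1.1]
 [-0.2  0.9]
 [ 0.4  0.2]
 [-0.2  0.3]
 [-0.3 -0.6]
 [-0.2 -1.2]
 [-0.4 -0.6]
 [-0.5 -0.2]]
pin [ 0.53091669 -0.09851176  0.04      ] per-cam pin [ 0.531364   -0.09750153  0.039     ] [ 0.52903876 -0.09688668  0.038     ]
fixed wall top near/far in tray, check [ 0.64679751 -0.25359787  0.057     ]
top cam pos [0.33670002 0.02028049 1.31350427]
scene cam pos [0.24123177 0.55958578 0.63519754]
```

Emit:
servo_tool(
  hand=0,
  rows=[
    [[0.095,-0.081,0.02],[0,0,0]],
    [[0.095,-0.081,0.02],[0,0,0]],
    [[0.095,-0.081,0.02],[0,0,0]],
    [[0.095,-0.081,0.02],[0,0,0]],
    [[0.095,-0.081,0.02],[0,0,0]],
    [[0.095,-0.081,0.02],[0,0,0]],
    [[0.095,-0.081,0.02],[0,0,0]],
    [[0.095,-0.081,0.02],[0,0,0]],
    [[0.095,-0.081,0.02],[0,0,0]],
    [[0.095,-0.081,0.02],[0,0,0]],
    [[0.095,-0.081,0.02],[0,0,0]],
    [[0.095,-0.081,0.02],[0,0,0]],
    [[0,0,0],[0,0,-0.028]],
    [[0,0,0],[0,0,-0.028]],
    [[0,0,0],[0,0,-0.028]],
    [[0,0,0],[0,0,-0.028]],
    [[0,0,0],[0,0,-0.028]],
    [[0,0,0],[0,0,-0.027]],
    [[0,0,0],[0,0,0]],
  ],
)

```text
clock: 2.88
tcp_pos: [0.5297, -0.097, 0.1354]
orientation: [0.0, 0.756, 0.654, 0.0]
ft_force: [-0.2, -0.0, -0.4]
finger_gap: -0.0003
```

```bash
python3 - <<'E'
from h import *
from bench import status
s=status.read_state();print(s['tcp_pos'],s['orientation'],s['ft_force'],s['qpos'])
im=imaging.get_image("wrist");cv2.imwrite("pics/w1.png",im)
c=cam("wrist");np.savez('w1.npz',K=c[0],R=c[1],t=c[2])
p=np.load('tray.npy')
print("cam",-c[1].T@c[2])
from fit import W
for P in [(-65,0,40),(-65,50,33),(-65,-15,41)]: print(P,proj("wrist",W(p,P),c).round(1))
E
```

```text
[ 0.52972811 -0.09696423  0.13540555] [2.52373367e-05 7.56167153e-01 6.54378486e-01 1.81711871e-04] [-0.2066554  -0.04538198 -0.41647688] [ 0.5067167   0.40472242 -0.50837666  1.93467148  0.25435274  0.86473252
 -0.27778476]
cam [ 0.54168927 -0.01938686  0.27819599]
(-65, 0, 40) [[276.4 216.2]]
(-65, 50, 33) [[276.  146.4]]
(-65, -15, 41) [[276.5 235.6]]
```

View pics/w1.png

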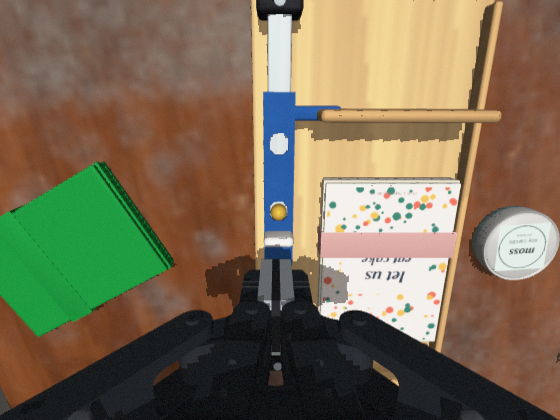

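The wrist view shows the brass pin at (278.5,212), second hole at (279,144), the tab at (278,240) with its upper edge at row 236, and the shut finger tip near (277,262). I'll back-project these points.

```bash
python3 - <<'E'
from h import *
im=cv2.imread('pics/w1.png')
cv2.imwrite('pics/w1z.png',cv2.resize(im[125:275,215:345],None,fx=4,fy=4,interpolation=cv2.INTER_CUBIC))
d=np.load('w1.npz');c=(d['K'],d['R'],d['t'],0)
for n,uv,z in [("pin",(278.5,212),.038),("hole2",(279,144),.033),("tabtop",(278.5,236.5),.05)]: print(n,back("wrist",uv,z,c).round(4))
# rail direction
a,b=back("wrist",(279,10),.033,c),back("wrist",(279,144),.033,c)
print(proj("wrist",[.5297,-.097,.1354],c))
E
```

```text
pin [ 0.5328 -0.0962  0.038 ]
hole2 [ 0.5402 -0.0476  0.033 ]
tabtop [ 0.5306 -0.1107  0.05  ]
[[273.97152352 278.22877066]]
```

View pics/w1z.png

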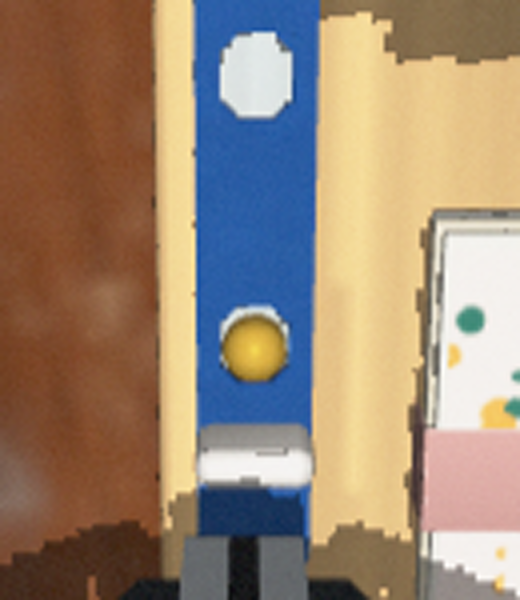

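Emit:
servo_tool(
  rows=[
    [[0.005,0.005,0.05],[0,0,0]],
    [[0,0,0.06],[0,0,0]],
    [[0,0,0.06],[0,0,0]],
    [[0,0,0.04],[0,0,0]],
    [[0,0,0.015],[0,0,0]],
    [[0,0,0],[0,0,0]],
    [[0,0,0],[0,0,0]],
  ],
)

```text
clock: 3.8
tcp_pos: [0.5326, -0.0951, 0.0461]
orientation: [0.001, 0.755, 0.655, 0.001]
ft_force: [0.6, 0.4, 1.2]
finger_gap: -0.0002
```

```bash
python3 - <<'E'
from h import *
a=imaging.get_image("scene");b=imaging.get_image("wrist")
a=cv2.resize(a[130:260,220:350],(560,560),interpolation=cv2.INTER_CUBIC)
cv2.imwrite('pics/s2.png',a);cv2.imwrite('pics/w2.png',b)
E
```

```text
(no output)
```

View pics/s2.png

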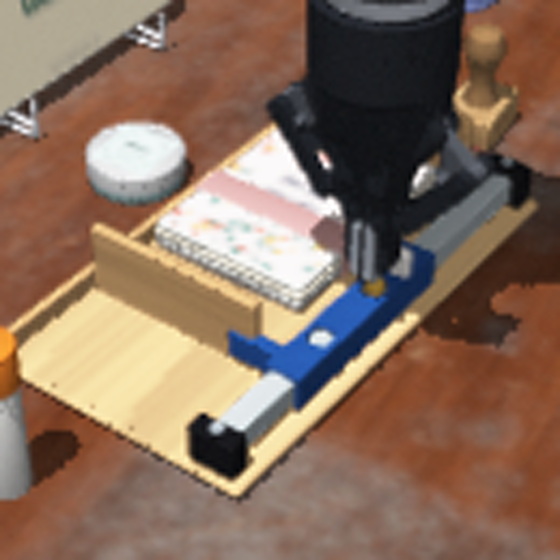

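View pics/w2.png

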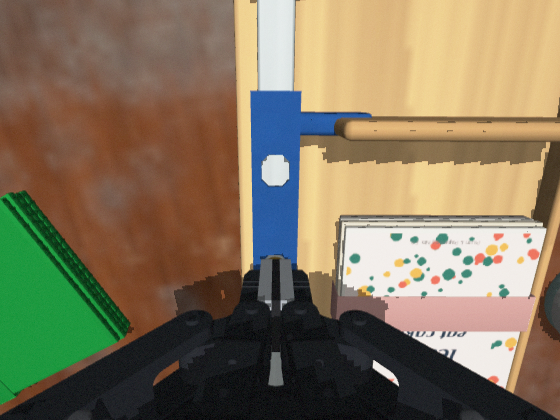

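The tip sits directly over the pin and is centred on the sleeve (column 276 in the wrist view), with the tab beside it. I'll press down slowly.

Emit:
servo_tool(
  rows=[
    [[0,0,0.01],[0,0,0]],
    [[0,0,0.005],[0,0,0]],
    [[0,0,0.005],[0,0,0]],
    [[0,0,0.003],[0,0,0]],
    [[0,0,0],[0,0,0]],
    [[0,0,0],[0,0,0]],
  ],
)

```text
clock: 4.65
tcp_pos: [0.532, -0.0951, 0.0363]
orientation: [0.0, 0.755, 0.655, 0.0]
ft_force: [-1.3, -0.5, 3.6]
finger_gap: -0.0001
```

Spring contact is felt (about 4 N). I'll press on to flush.

Emit:
servo_tool(
  rows=[
    [[0,0,0.004],[0,0,0]],
    [[0,0,0.003],[0,0,0]],
    [[0,0,0],[0,0,0]],
    [[0,0,0],[0,0,0]],
  ],
)

```text
clock: 5.15
tcp_pos: [0.532, -0.0951, 0.0334]
orientation: [0.0, 0.755, 0.655, 0.0]
ft_force: [-0.4, -1.2, 5.1]
finger_gap: -0.0001
```

Emit:
servo_tool(
  rows=[
    [[0,0,0.001],[0,0,0]],
    [[0,0,0],[0,0,0]],
    [[0,0,0],[0,0,0]],
  ],
)

```text
clock: 5.52
tcp_pos: [0.532, -0.0951, 0.0331]
orientation: [0.0, 0.755, 0.655, 0.0]
ft_force: [-0.8, -0.6, 6.6]
finger_gap: 0.0004
```

Emit:
servo_tool(
  rows=[
    [[-0.004,0,0],[0,0,0]],
    [[-0.004,0,0],[0,0,0]],
    [[-0.004,0,0],[0,0,0]],
    [[-0.004,0,0],[0,0,0]],
    [[-0.004,0,0],[0,0,0]],
    [[-0.004,0,0],[0,0,0]],
    [[0,0,0],[0,0,0]],
    [[0,0,0],[0,0,0]],
  ],
)

```text
clock: 6.52
tcp_pos: [0.5311, -0.104, 0.0331]
orientation: [0.0, 0.755, 0.655, 0.001]
ft_force: [0.6, 2.9, 5.2]
finger_gap: 0.0001
```

Emit:
servo_tool(
  rows=[
    [[-0.004,0,0],[0,0,0]],
    [[-0.004,0,0],[0,0,0]],
    [[-0.004,0,0],[0,0,0]],
    [[0,0,0],[0,0,0]],
  ],
)

```text
clock: 7.02
tcp_pos: [0.5307, -0.1067, 0.0331]
orientation: [-0.001, 0.755, 0.656, 0.002]
ft_force: [0.9, 8.9, 4.3]
finger_gap: 0.0001
```

```bash
python3 - <<'E'
from h import *
a=imaging.get_image("scene");b=imaging.get_image("wrist")
a=cv2.resize(a[130:260,220:350],(560,560),interpolation=cv2.INTER_CUBIC)
cv2.imwrite('pics/s3.png',np.hstack([a[:, :400],b[:,160:400][:420].copy() if 0 else cv2.copyMakeBorder(b[:,160:560],0,140,0,0,0)]))
E
```

```text
(no output)
```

View pics/s3.png

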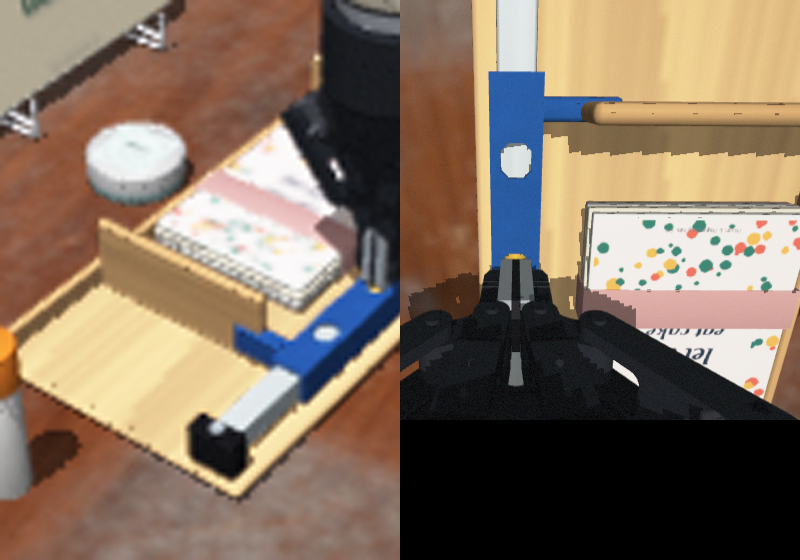

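The sleeve has moved a couple of mm, so its slack is used up. The hole's edge is now against the dome, with brass still showing at the tip's edge. I'll keep downward pressure on and push a little harder.

Emit:
servo_tool(
  rows=[
    [[-0.003,0,0.002],[0,0,0]],
    [[-0.003,0,0.001],[0,0,0]],
    [[0,0,0],[0,0,0]],
  ],
)

```text
clock: 7.5
tcp_pos: [0.5307, -0.1072, 0.033]
orientation: [-0.001, 0.755, 0.656, 0.002]
ft_force: [-1.7, 11.1, 13.3]
finger_gap: -0.0004
```

Emit:
servo_tool(
  rows=[
    [[-0.003,0,0],[0,0,0]],
    [[-0.003,0,0],[0,0,0]],
    [[-0.003,0,0],[0,0,0]],
    [[0,0,0],[0,0,0]],
  ],
)

```text
clock: 8.0
tcp_pos: [0.5296, -0.1147, 0.0329]
orientation: [0.0, 0.755, 0.655, 0.0]
ft_force: [-1.3, 4.3, 14.0]
finger_gap: -0.0001
```

It jumped 7.5 mm at a lower force, so the pin seems to have gone under. Checking.

```bash
python3 - <<'E'
from h import *
a=imaging.get_image("scene");b=imaging.get_image("wrist")
a=cv2.resize(a[130:260,220:350],(560,560),interpolation=cv2.INTER_CUBIC)
cv2.imwrite('pics/s4.png',np.hstack([a[:, :400],cv2.copyMakeBorder(b[:,160:560],0,140,0,0,0)]))
E
```

```text
(no output)
```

View pics/s4.png

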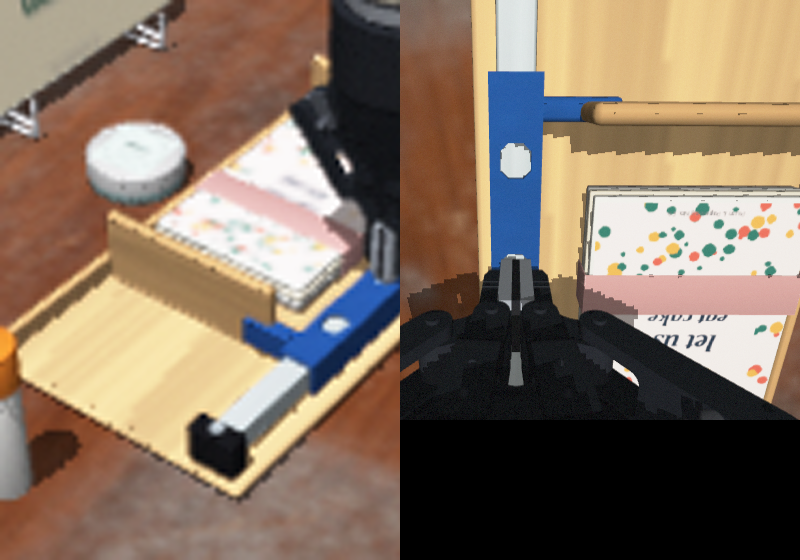

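The pin is under the wall (no brass visible) and the tip is behind the tab. I'll lift off the sleeve's top a little and push on the tab only.

Emit:
servo_tool(
  rows=[
    [[0,0,-0.007],[0,0,0]],
    [[0,0,-0.007],[0,0,0]],
    [[-0.008,0,0],[0,0,0]],
    [[-0.01,0,0],[0,0,0]],
    [[-0.01,0,0],[0,0,0]],
    [[-0.01,0,0],[0,0,0]],
    [[-0.01,0,0],[0,0,0]],
    [[-0.01,0,0],[0,0,0]],
    [[-0.01,0,0],[0,0,0]],
    [[0,0,0],[0,0,0]],
    [[0,0,0],[0,0,0]],
  ],
)

```text
clock: 9.48
tcp_pos: [0.5261, -0.1439, 0.0379]
orientation: [0.001, 0.756, 0.655, 0.0]
ft_force: [-0.7, -0.3, -0.8]
finger_gap: 0.0003
```

Emit:
servo_tool(
  rows=[
    [[-0.004,0,0],[0,0,0]],
    [[-0.004,0,0],[0,0,0]],
    [[-0.004,0,0],[0,0,0]],
    [[-0.002,0,0],[0,0,0]],
    [[0,0,0],[0,0,0]],
  ],
)

```text
clock: 10.1
tcp_pos: [0.5241, -0.1484, 0.0372]
orientation: [0.0, 0.755, 0.655, -0.0]
ft_force: [-0.8, -0.1, 0.2]
finger_gap: -0.0001
```

```bash
python3 - <<'E'
from h import *
a=imaging.get_image("scene");b=imaging.get_image("wrist")
a=cv2.resize(a[130:260,220:350],(560,560),interpolation=cv2.INTER_CUBIC)
cv2.imwrite('pics/s5.png',np.hstack([a[:, :400],cv2.copyMakeBorder(b[:,160:560],0,140,0,0,0)]))
E
```

```text
(no output)
```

View pics/s5.png

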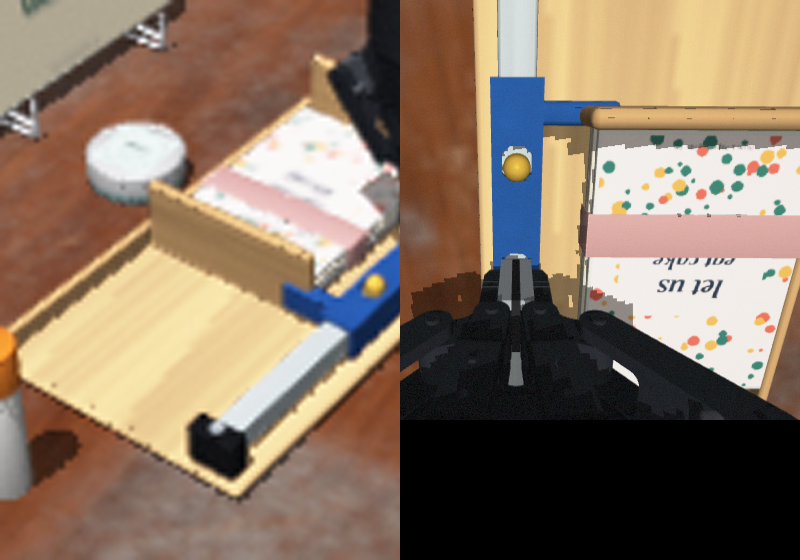

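The brass pin now stands up in the second hole, at (517,165) in the right half of the picture. The tip isn't pushing any more. I'll back off from the tab, rise and move clear.

Emit:
servo_tool(
  rows=[
    [[0.01,0,0],[0,0,0]],
    [[0,0,-0.03],[0,0,0]],
    [[0,0,-0.08],[0,0,0]],
    [[0,0,-0.12],[0,0,0]],
    [[0,0,-0.12],[0,0,0]],
    [[-0.05,-0.12,0],[0,0,0]],
    [[-0.05,-0.12,0],[0,0,0]],
    [[-0.05,-0.05,0],[0,0,0]],
    [[0,0,0],[0,0,0]],
    [[0,0,0],[0,0,0]],
  ],
)

```text
clock: 11.45
tcp_pos: [0.4028, -0.1864, 0.178]
orientation: [0.001, 0.755, 0.656, 0.001]
ft_force: [0.1, 0.7, -0.4]
finger_gap: 0.0005
```

```bash
python3 - <<'E'
from h import *
from bench import status
a=imaging.get_image("scene");b=imaging.get_image("top")
cv2.imwrite('pics/s6.png',np.hstack([cv2.resize(a[120:260,200:350],(400,373),interpolation=cv2.INTER_CUBIC),cv2.resize(b[100:240,230:450],(400,255),interpolation=cv2.INTER_CUBIC) if 0 else cv2.copyMakeBorder(cv2.resize(b[100:240,250:450],(400,280),interpolation=cv2.INTER_CUBIC),0,93,0,0,0)]))
s=status.read_state();print(s['tcp_pos'],s['ft_force'],s['clock'])
E
```

```text
[ 0.40292704 -0.18600692  0.17767683] [-0.3034381   0.50126479 -0.30552177] 11.55
```

View pics/s6.png

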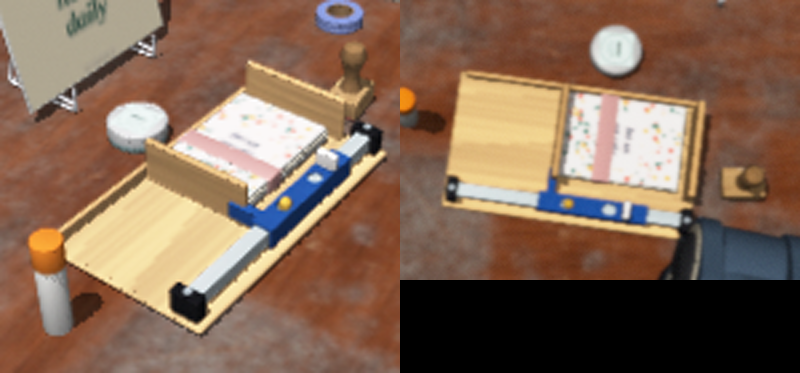

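The pin is standing up in the second hole, with the first hole empty beside the tab. The pack lies flat between the walls, and the stamp, glue stick and tin are still standing.

```bash
python3 -c "
from bench import ticket
print(ticket.finish_job())"
```

```text
the job is handed in; nothing more can be done
None
```

The end wall is locked in the second hole, and I handed the job in at about 11.6 s.

- **Press and slide:** I pressed the pin flush with the shut gripper (about 5–6 N at 33 mm) and pushed the tab. The hole's edge caught on the dome at first. It needed about 11 N sideways and 13 N down before the pin went under the wall. I then lifted clear of the sleeve and pushed only the tab until the pin popped up by itself.
- **Last checks:** In the final pictures the brass pin stands in the second hole and the first hole is empty beside the tab. The pack lies flat between the two walls. The stamp, glue stick and tin are standing and look unmoved. The arm was clear, with wrist force near zero.
- **Estimates that were off:** My two estimates of the pin's position (fixed cameras and wrist camera) differed by about 3 mm, so I aimed between them. The pin also popped up about 6 mm earlier than I had predicted from the tool's position, so I went by the picture. I checked the lock only by eye and did not pull on the sleeve.

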